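Find the soft leaf spring and throw its clamp lever

TASK

Three freshly tempered leaf springs are clamped side by side in the test rig. Press the free tip of each one down onto its stop, gently, no harder than it takes to bottom it (never more than about 30 N), and feel how stiff it is. Then throw the clamp lever of the softest leaf fully back, away from its tip, to release it for re-hardening; do not touch the other two levers.

Things in the scene. Friction and masses are not known exactly. Their poses are not given: they have to be found in the camera images.
- rig: Spring test rig, fixed: dark steel plate 200 x 380 x 12 mm. Origin: centre of its underside; x from the leaf tips towards the clamps (away from the robot at yaw 0), y along the row, z up. On it stand three look-alike clamp units, 120 mm apart along y: grey jaws 46 mm wide, from x = 20 to 65 mm, tops 102 mm above the bench. Each unit really stands up to 3 mm higher or lower than the listed points say.
- tip_1 (a point): Point to press at place 1 (+y end of the rig): middle of the top face of the level steel leaf (24 mm wide, 2 mm thick, sticks out 112 mm from the jaws towards -x), 12 mm in from its free end, 100 mm from the jaws. Its stop, a forked post, is 10 to 12 mm below. True height: up to 3 mm more or less. Axes as the rig's.
- lever_tip_1 (a point): Centre of the clamp lever's black ball (22 mm) at place 1 (+y end of the rig) with the lever forward (value 0); true height up to 3 mm more or less; does not move with the lever. 10 mm rod, 75 mm from pivot to ball; pivot 29 mm towards +x of the rig and 69 mm lower. Thrown back, the ball ends 58 mm further along +x, same height. Axes as the rig's.
- tip_2 (a point): Point to press at place 2 (middle of the rig): middle of the top face of the level steel leaf (24 mm wide, 2 mm thick, sticks out 112 mm from the jaws towards -x), 12 mm in from its free end, 100 mm from the jaws. Its stop, a forked post, is 10 to 12 mm below. True height: up to 3 mm more or less. Axes as the rig's.
- lever_tip_2 (a point): Centre of the clamp lever's black ball (22 mm) at place 2 (middle of the rig) with the lever forward (value 0); true height up to 3 mm more or less; does not move with the lever. 10 mm rod, 75 mm from pivot to ball; pivot 29 mm towards +x of the rig and 69 mm lower. Thrown back, the ball ends 58 mm further along +x, same height. Axes as the rig's.
- tip_3 (a point): Point to press at place 3 (-y end of the rig): middle of the top face of the level steel leaf (24 mm wide, 2 mm thick, sticks out 112 mm from the jaws towards -x), 12 mm in from its free end, 100 mm from the jaws. Its stop, a forked post, is 10 to 12 mm below. True height: up to 3 mm more or less. Axes as the rig's.
- lever_tip_3 (a point): Centre of the clamp lever's black ball (22 mm) at place 3 (-y end of the rig) with the lever forward (value 0); true height up to 3 mm more or less; does not move with the lever. 10 mm rod, 75 mm from pivot to ball; pivot 29 mm towards +x of the rig and 69 mm lower. Thrown back, the ball ends 58 mm further along +x, same height. Axes as the rig's.
- leaf_a (a joint): Bending angle of one leaf at its clamp, rad: 0 free, 0.10 to 0.12 on its stop. Which place a letter belongs to changes with each start; leaf and pin of one letter go together. Two leaves have proper stiffness (0.8 to 0.9 N per mm at the tip, about 10 N to reach the stop); one, not marked, is less than half as stiff. A stop gives only about 0.07 mm per N.
- pin_a (a joint): Brass tell-tale pin (10 mm in diameter) in the fork of the stop under that leaf's tip, m: 0 up. The leaf pushes it down and it stays there (friction 0.6 N): about 0.0095 once the leaf has been fully on its stop.
- leaf_b (a joint): Bending angle of one leaf at its clamp, rad: 0 free, 0.10 to 0.12 on its stop. Which place a letter belongs to changes with each start; leaf and pin of one letter go together. Two leaves have proper stiffness (0.8 to 0.9 N per mm at the tip, about 10 N to reach the stop); one, not marked, is less than half as stiff. A stop gives only about 0.07 mm per N.
- pin_b (a joint): Brass tell-tale pin (10 mm in diameter) in the fork of the stop under that leaf's tip, m: 0 up. The leaf pushes it down and it stays there (friction 0.6 N): about 0.0095 once the leaf has been fully on its stop.
- leaf_c (a joint): Bending angle of one leaf at its clamp, rad: 0 free, 0.10 to 0.12 on its stop. Which place a letter belongs to changes with each start; leaf and pin of one letter go together. Two leaves have proper stiffness (0.8 to 0.9 N per mm at the tip, about 10 N to reach the stop); one, not marked, is less than half as stiff. A stop gives only about 0.07 mm per N.
- pin_c (a joint): Brass tell-tale pin (10 mm in diameter) in the fork of the stop under that leaf's tip, m: 0 up. The leaf pushes it down and it stays there (friction 0.6 N): about 0.0095 once the leaf has been fully on its stop.
- lever_r (a joint): Clamp lever of one unit (which place a letter belongs to changes with each start, and lever letters do not match leaf letters), rad: 0 to 0.08 at the start, leaning 0.4 rad forward (to the leaf tip, -x of the rig); 0.8 thrown fully back (+x). It stays where it is left; about 2 N at the ball move it.
- lever_s (a joint): Clamp lever of one unit (which place a letter belongs to changes with each start, and lever letters do not match leaf letters), rad: 0 to 0.08 at the start, leaning 0.4 rad forward (to the leaf tip, -x of the rig); 0.8 thrown fully back (+x). It stays where it is left; about 2 N at the ball move it.
- lever_t (a joint): Clamp lever of one unit (which place a letter belongs to changes with each start, and lever letters do not match leaf letters), rad: 0 to 0.08 at the start, leaning 0.4 rad forward (to the leaf tip, -x of the rig); 0.8 thrown fully back (+x). It stays where it is left; about 2 N at the ball move it.

How it is judged:
On the way:
1. each of the three leaves has been pressed onto its stop (its tell-tale pin is down 8.5 mm or more) before any clamp lever is thrown (value of joint each of pin_a, pin_b, pin_c above 0.0085 m and value of joint each of lever_r, lever_s, lever_t below 0.25 rad), for 0.1 s.
At the end, for the whole second after the job is handed in: All three tell-tale pins are down by 8.5 mm or more, the soft leaf's clamp lever is thrown back (0.65 rad or more of 0.8) and at rest, the other two levers are still forward (under 0.25 rad), and all leaves are free again (under 0.03 rad) (value of joint each of pin_a, pin_b, pin_c above 0.0085 m and value of joint lever_r above 0.65 rad and value of joint each of lever_s, lever_t below 0.25 rad and value of joint each of leaf_a, leaf_b, leaf_c below 0.03 rad and velocity of joint lever_r below 0.05 rad/s); the robot touches nothing.
It fails at once if the robot presses on a leaf with more than 32 N (contact force between any of the arm, the fingers and leaf_a above 32 N or contact force between any of the arm, the fingers and leaf_b above 32 N or contact force between any of the arm, the fingers and leaf_c above 32 N).
It fails at once if the robot pushes on the clamp lever of a good leaf (over 1 N) (contact force between any of the arm, the fingers and lever_s above 1 N or contact force between any of the arm, the fingers and lever_t above 1 N).
It also fails if it takes over 69 s, if anything falls off the work surface, if the arm or the gripper's body presses on something with over 40 N, if the wrist force passes 120 N, or if a joint passes its speed limit or range.

ROBOT

A 6-joint arm with a two-finger parallel gripper is mounted at the origin on the work surface. World frame = base frame: x ahead of the robot, y to its left, z up, the work surface at z = 0. Lengths are in m, angles in rad, forces in N, time in s.
With the tool pointing down it reaches from about 0.35 to 0.85 m from the base axis. Payload 8.1 kg.
Tool frame: the origin (TCP) lies at the very end of the fingers, on their centre line; the grasp point (between the pads) lies 19 mm behind it; z points along the fingers, y is the line along which they close (so a half turn about z gives the same grasp; the last joint's range is limited). The gripper opens to 93 mm and grips with 3 to 60 N. Pads are 15 mm wide; open, the fingers measure 128 mm over their backs; the gripper's body (75 mm by 188 mm) begins 65 mm behind the grasp point.
Start: joints at [1.116, 0.13, 1.488, -0, 1.523, -0.085], TCP at [0.217, 0.559, 0.219] pointing down, gripper open.
Joint ranges: [-2.96, 2.96], [-0.89, 2.26], [0.02, 2.5], [-1.34, 4.48], [0, 2.73], [-2.66, 2.66]. Speed limits (rad/s): [2.39, 2.39, 2.79, 3.14, 3.14, 3.14].

INTERFACE

Orientations are given as a rotation vector (axis times angle).
In Python, from plant import read_state, eyes, workorder gives the robot as it stands. The module is installed in compiled form; this text tells all that it offers.
- The arm moves only by the tool play_rows, never from a script. Its argument "targets" is one flat list of numbers, 4 for each row, row after row: the shift along the tool's x, y, z in cm, then the turn about the tool's z in degrees. In form: [dx, dy, dz, roll, dx, dy, dz, roll, ...]. A call has 1 to 8 rows; each row is the pose to reach, as a shift and turn from the pose commanded when the call began, along the tool's axes at that moment; what a row does not reach only later rows make up. A row lasts 1/12 s, in which the tool goes at most 41.7 mm and 7.16 degrees, less where a joint would pass 70% of its speed; a pose out of reach is approached as far as the arm can. A call with a gripper value outside its range is refused whole. "grip" is the finger opening in cm, from 0 to 9.3, set as the call begins (left out, the last holds). The fingers move at their own pace and stop on an object; "grip_force" is the grip in N (left out, the last holds). Time passes only in rows, so rows that repeat a pose let the fingers close. It gives the time, the measured TCP pose, the force, the opening and the grip force at its end, in the units of the state.
- read_state(): the state, without advancing time (a new reading comes with each control period).
- eyes.read_camera(name): name is "scene" or "side" or "wrist"; returns a dict with "image" (400x640x3 uint8, red, green, blue), "vfov" (degrees; the focal length in pixels is half the picture's height over the tangent of half this angle, whatever the lens; pixels are square), "cx", "cy" (the principal point, pixels), "k1" (the pictures are not rectified: a ray, as slopes to the right and down, at radius r is drawn at 1 + k1 r^2 times it, then the intrinsics apply), "cam_to_world" (4x4, takes a point from camera to world coordinates); the wrist camera has in their place "T_tool_cam" (4x4, takes a point from camera to tool coordinates, whose origin is the TCP and whose axes are the flange's). Camera axes: x right, y up, looking along -z (the intrinsics and any distortion apply to the point x, -y, -z); pixel columns grow to the right and rows downward; lengths in m; the calibration is good to about 2 mm. A picture is of the moment at which its call begins: read the wrist's pose just before it. There is no depth.
- workorder.close_job(): hands the job in; it is judged then, once.
The state is a dict: "t": time; "q": joint angles; "dq": joint speeds; "joint_torque": joint torques, N m; "tool_pos": TCP position; "orientation": TCP orientation; "force": force on the tool from outside, world axes, zero at the start; "wrist_torque": the same for the moment, N m; "opening": finger opening in m; "gripper_force": force on a finger pad.
Only numpy, scipy, OpenCV 4.12 (cv2) and the standard library are available. Lean on these libraries where they do the work, as an engineer would, in place of code of your own. Each camera call takes 0.05 s, during which the arm holds its last target. There are 200 camera calls.

## Working session

There is one attempt and no reset: what is moved stays moved. The work goes in short steps, Python scripts to look and compute and a tool call to move; the robot and the scene stay as the last step left them, time stands still between calls to the robot, and variables do not carry over. Pictures are saved under pics/ and viewed, at most 10 in all, crops included, and the job is handed in when it is done.

Besides the shell and the picture viewer there is one more tool, called after ">>>" in YAML: its name, and indented under it one key for each argument. play_rows: Moves the arm, as the interface text tells. Its arguments: {"type":"object","properties":{"targets":{"type":"array"},"grip":{"type":"number"},"grip_force":{"type":"number"}},"required":["targets"]}

```bash
mkdir -p pics; cat > h.py <<'E'
import numpy as np, cv2, pickle
from plant import read_state, eyes, workorder
from scipy.spatial.transform import Rotation as R
def T_tool(s):
    T=np.eye(4);T[:3,:3]=R.from_rotvec(s["orientation"]).as_matrix();T[:3,3]=s["tool_pos"];return T
def shot(name,fn):
    s=read_state();c=eyes.read_camera(name)
    c["T"]=c["cam_to_world"] if "cam_to_world" in c else T_tool(s)@c["T_tool_cam"]
    cv2.imwrite(f"pics/{fn}.png",c["image"][:,:,::-1]);pickle.dump(c,open(f"pics/{fn}.pkl","wb"));return c
def KD(c):
    f=c["image"].shape[0]/2/np.tan(np.radians(c["vfov"])/2)
    return np.array([[f,0,c["cx"]],[0,f,c["cy"]],[0,0,1.]]),np.array([c["k1"],0,0,0,0.])
def proj(c,P):
    P=np.atleast_2d(P);p=(np.c_[P,np.ones(len(P))]@np.linalg.inv(c["T"]).T)[:,:3]*[1,-1,-1]
    K,D=KD(c);return cv2.projectPoints(p,np.zeros(3),np.zeros(3),K,D)[0][:,0]
def ray(c,uv):
    K,D=KD(c);n=cv2.undistortPoints(np.array([[uv]],float),K,D)[0,0]
    return c["T"][:3,3],c["T"][:3,:3]@np.array([n[0],-n[1],-1])
def onz(c,uv,z):
    o,d=ray(c,uv);return o+d*(z-o[2])/d[2]
E
python3 - <<'E'
from h import *
a=shot("scene","s1");b=shot("side","d1");w=shot("wrist","w1")
for c in(a,b,w):print(c["T"].round(3).tolist(),c["vfov"],c["k1"])
s=read_state();print(s["t"],s["force"],s["orientation"],s["opening"])
E
```

```text
[[-0.785, -0.389, 0.482, 0.862], [0.619, -0.465, 0.633, 0.445], [-0.023, 0.795, 0.606, 0.534], [0.0, 0.0, 0.0, 1.0]] 56.361577248430955 -0.020728369287383034
[[0.691, 0.393, -0.606, 0.018], [-0.723, 0.358, -0.591, -0.537], [-0.016, 0.847, 0.532, 0.626], [0.0, 0.0, 0.0, 1.0]] 42.14193964544786 -0.0008765790778204366
[[0.36, -0.896, -0.26, 0.144], [0.933, 0.346, 0.102, 0.588], [-0.001, -0.279, 0.96, 0.383], [0.0, 0.0, 0.0, 1.0]] 66.23436062575807 -0.05873761339986525
0.15 [ 1.01422064 -0.41797761 -0.60509297] [-5.77461330e-01 -3.08770436e+00  2.10728516e-03] 0.09281416371815454
```

View pics/s1.png

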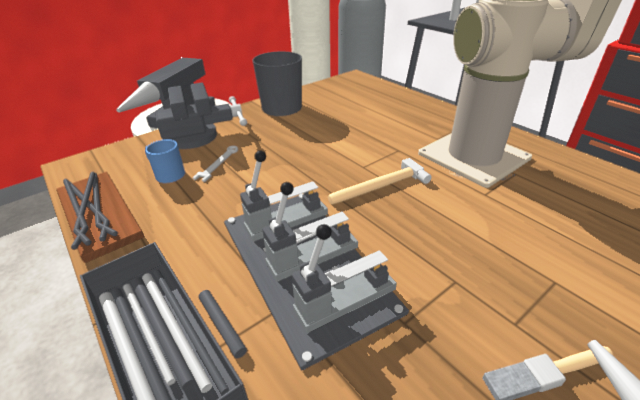

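View pics/d1.png

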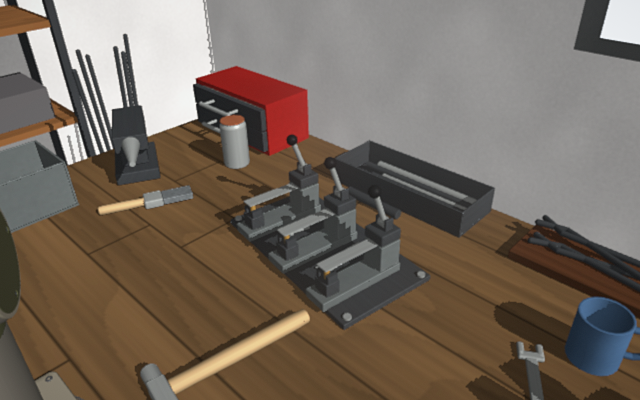

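```bash
cat >> h.py <<'E'
def tri(obs):
    A=np.zeros((3,3));b=np.zeros(3)
    for c,uv in obs:
        o,d=ray(c,uv);d=d/np.linalg.norm(d);M=np.eye(3)-np.outer(d,d);A+=M;b+=M@o
    p=np.linalg.solve(A,b)
    return p,[np.linalg.norm(proj(c,p)[0]-uv).round(1) for c,uv in obs]
def load(n):return pickle.load(open(f"pics/{n}.pkl","rb"))
def blob(c,uv,r=14,th=45):
    im=c["image"].max(2);u,v=map(int,uv);m=np.zeros_like(im);m[v-r:v+r,u-r:u+r]=im[v-r:v+r,u-r:u+r]<th
    m=cv2.morphologyEx(m,cv2.MORPH_OPEN,np.ones((5,5),np.uint8))
    n,l,st,ce=cv2.connectedComponentsWithStats(m);
    i=1+np.argmax(st[1:,4]) ;return ce[i],st[i,2:5]
E
python3 - <<'E'
from h import *
a=load("s1");b=load("d1")
for i,(p,q) in enumerate([((323,232),(375-83,140)),((287,188),(330,162)),((260,156),(375,191))]):
    P,sp=blob(a,p);Q,sq=blob(b,q);print(i+1,P.round(1),sp,Q.round(1),sq,tri([(a,P),(b,Q)]))
for n,uv in [("s",(231,221)),("s",(307,356)),("s",(399,310))]:print(onz(a,uv,.015).round(3))
for uv in [(347,317),(421,275)]:print("side",onz(b,uv,.015).round(3))
for n,c,x0,y0,w,h in [("ca",a,220,150,200,150),("cb",b,220,120,200,150)]:
    cv2.imwrite(f"pics/{n}.png",cv2.resize(c["image"][y0:y0+h,x0:x0+w,::-1],None,fx=4,fy=4,interpolation=cv2.INTER_CUBIC))
E
```

```text
Traceback (most recent call last):
  File "h.py", line 32, in blob
    i=1+np.argmax(st[1:,4]) ;return ce[i],st[i,2:5]
        ~~~~~~~~~^^^^^^^^^^
ValueError: attempt to get argmax of an empty sequence
```

```bash
sed -i 's/np.ones((5,5)/np.ones((3,3)/; s/r=14,th=45/r=10,th=60/' h.py
python3 - <<'E'
from h import *
a=load("s1");b=load("d1")
for n,c,x0,y0,w,h in [("ca",a,220,150,200,150),("cb",b,220,120,200,150)]:
    cv2.imwrite(f"pics/{n}.png",cv2.resize(c["image"][y0:y0+h,x0:x0+w,::-1],None,fx=4,fy=4,interpolation=cv2.INTER_CUBIC))
for n,uv in [("s",(231,221)),("s",(307,356)),("s",(399,310))]:print(onz(a,uv,.015).round(3))
for uv in [(347,317),(421,275)]:print("side",onz(b,uv,.015).round(3))
for i,(p,q) in enumerate([((323,232),(375-83,140)),((287,188),(330,162)),((260,156),(375,191))]):
    P,sp=blob(a,p);Q,sq=blob(b,q);print(i+1,P.round(1),sp,Q.round(1),sq,tri([(a,P),(b,Q)]))
E
```

```text
[ 0.648 -0.162  0.015]
[0.705 0.19  0.015]
[0.539 0.221 0.015]
side [ 0.478 -0.139  0.015]
side [ 0.645 -0.167  0.015]
1 [324.  232.2] [ 15  13 148] [290.9 139.6] [ 9 10 69] (array([0.63046103, 0.1426028 , 0.18634788]), [np.float64(0.1), np.float64(0.1)])
2 [286.7 188.5] [12 12 99] [332.  163.5] [ 16  14 156] (array([0.6121627 , 0.01985444, 0.18484211]), [np.float64(1.4), np.float64(1.3)])
3 [260.3 156.3] [ 9 10 74] [375. 189.] [ 20  20 334] (array([ 0.5933694 , -0.09357441,  0.18635506]), [np.float64(1.0), np.float64(1.2)])
```

View pics/ca.png

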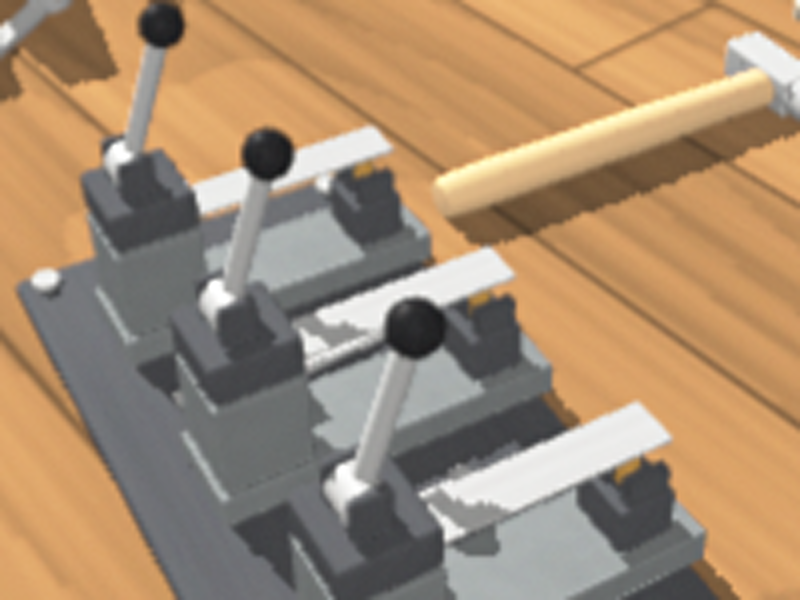

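View pics/cb.png

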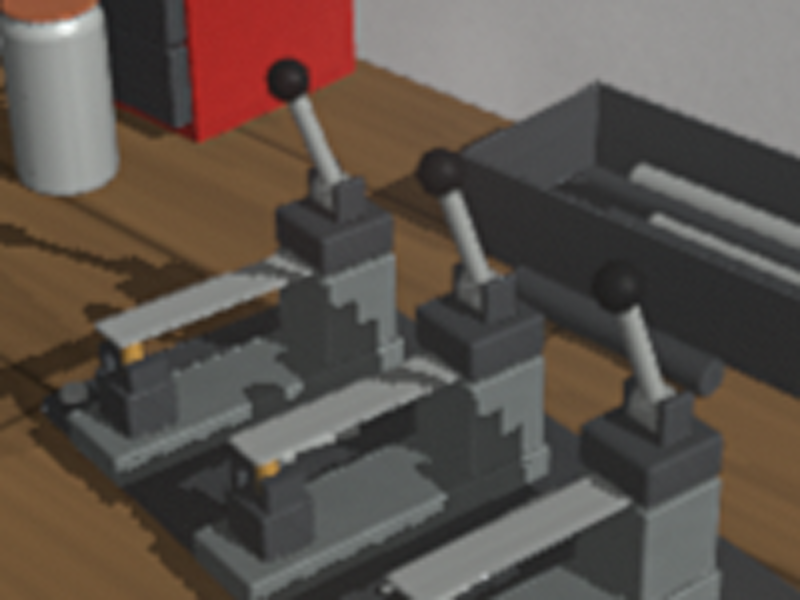

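```bash
python3 - <<'E'
from h import *
a=load("s1");b=load("d1")
f=lambda p,o:(np.array(p)+.5)/4-.5+o
oa,ob=np.array([220,150]),np.array([220,120])
B=[];E=[]
for p,q in [((414,327),(288,78)),((267,154),(440,171)),((161,25),(618,286))]:
    r=tri([(a,f(p,oa)),(b,f(q,ob))]);print("ball",r);B.append(r[0])
for p,q in [((655.5,420),(104.5,336)),((504,261.5),(238,450)),((384,137.5),(395,588))]:
    r=tri([(a,f(p,oa)),(b,f(q,ob))]);print("end",r);E.append(r[0])
B=np.array(B);E=np.array(E)
src=np.array([[x,y] for x in(0,) for y in(.12,0,-.12)])
# fit yaw, origin using ends (rig x=-92) and plate bolts unknown; ball x free
from scipy.optimize import least_squares
def res(v):
    yaw,x,y,bx=v;Rm=np.array([[np.cos(yaw),-np.sin(yaw)],[np.sin(yaw),np.cos(yaw)]])
    out=[]
    for i,yy in enumerate((.12,0,-.12)):
        out+=list(E[i,:2]-(Rm@[-.092,yy]+[x,y]));out+=list(B[i,:2]-(Rm@[bx,yy]+[x,y]))
    return np.array(out)
s=least_squares(res,[0,.6,0,.01]);print(s.x.round(4),(s.fun*1000).round(1))
yaw,x,y,bx=s.x;Rm=np.array([[np.cos(yaw),-np.sin(yaw)],[np.sin(yaw),np.cos(yaw)]])
for yy in(.12,0,-.12):print("tip",(Rm@[-.08,yy]+[x,y]).round(4),"ball",(Rm@[bx,yy]+[x,y]).round(4))
st=read_state();M=T_tool(st)[:3,:3];print(M.round(3),np.degrees(yaw),st["tool_pos"])
E
```

```text
ball (array([0.6311172 , 0.14138296, 0.18746685]), [np.float64(0.2), np.float64(0.1)])
ball (array([0.6121246 , 0.02276105, 0.18675041]), [np.float64(0.1), np.float64(0.1)])
ball (array([ 0.59120322, -0.09565828,  0.18487626]), [np.float64(0.1), np.float64(0.1)])
end (array([0.52001348, 0.15963196, 0.08372872]), [np.float64(0.1), np.float64(0.1)])
end (array([0.50059296, 0.04223843, 0.08369294]), [np.float64(0.1), np.float64(0.1)])
end (array([ 0.48084467, -0.07508565,  0.08289868]), [np.float64(0.4), np.float64(0.6)])
[-0.1679  0.5911  0.0266  0.0207] [-0.5 -0.6 -0.5 -0.1  0.2  0.3  0.6 -0.4  0.5  1.3 -0.3 -0.5]
tip [0.5323 0.1583] ball [0.6316 0.1414]
tip [0.5123 0.04  ] ball [0.6115 0.0231]
tip [ 0.4922 -0.0784] ball [ 0.5915 -0.0952]
[[-0.932  0.361 -0.001]
 [ 0.361  0.932 -0.001]
 [ 0.    -0.001 -1.   ]] -9.619432973219636 [0.21664918 0.55907119 0.21784562]
```

>>> play_rows:
  targets: [-22,-13,0,-11.6,-22,-13,0,-11.6,-22,-13,0,-11.6,-22,-13,0,-11.6,-22,-13,0,-11.6,-22,-13,0,-11.6,-22,-13,0,-11.6,-22,-13,0,-11.6]
  grip: 0
  grip_force: 20

```text
t: 0.82
tool_pos: [0.3765, 0.3566, 0.2185]
orientation: [0.269, 3.13, -0.001]
force: [0.5, -0.5, -0.1]
opening: 0.0445
gripper_force: 0.0
```

```bash
cat > go.py <<'E'
from h import *
import sys
yaw=-.1679
st=read_state();M=T_tool(st)[:3,:3]
print("t",st["t"],"pos",st["tool_pos"].round(4),"F",np.round(st["force"],2),"open",round(st["opening"],4),"toolyaw(rel rig y, world deg)",np.degrees(np.arctan2(M[1,1],M[0,1])-(np.pi/2+yaw)).round(2),"tilt",M[2].round(4))
if len(sys.argv)>1:
    d=np.array(list(map(float,sys.argv[1:4])))-st["tool_pos"];print("delta tool cm",(M.T@d*100).round(2))
E
python3 go.py .5323 .1583 .12
```

```text
t 0.8167 pos [0.3765 0.3566 0.2185] F [ 0.52 -0.45 -0.1 ] open 0.0445 toolyaw(rel rig y, world deg) -0.22 tilt [-1.e-04 -5.e-04 -1.e+00]
delta tool cm [-18.74 -16.87   9.86]
```

>>> play_rows:
  targets: [-18.7,-16.9,5,-0.2,-18.7,-16.9,5,-0.2,-18.7,-16.9,5,-0.2,-18.7,-16.9,5,-0.2,-18.7,-16.9,5,-0.2,-18.7,-16.9,5,-0.2,-18.7,-16.9,9.0,-0.2,-18.7,-16.9,9.0,-0.2]

```text
t: 1.48
tool_pos: [0.5285, 0.1593, 0.1217]
orientation: [-0.26, -3.122, 0.004]
force: [-1.8, 0.4, -2.4]
opening: 0.0005
gripper_force: 0.0
```

```bash
python3 - <<'E'
from h import *
shot("wrist","w2")
E
python3 go.py .5323 .1583 .09
```

```text
t 1.5333 pos [0.528  0.1607 0.1241] F [-1.15 -0.14 -0.34] open 0.0004 toolyaw(rel rig y, world deg) 0.16 tilt [ 0.0086 -0.0026 -1.    ]
delta tool cm [-0.49 -0.16  3.4 ]
```

View pics/w2.png

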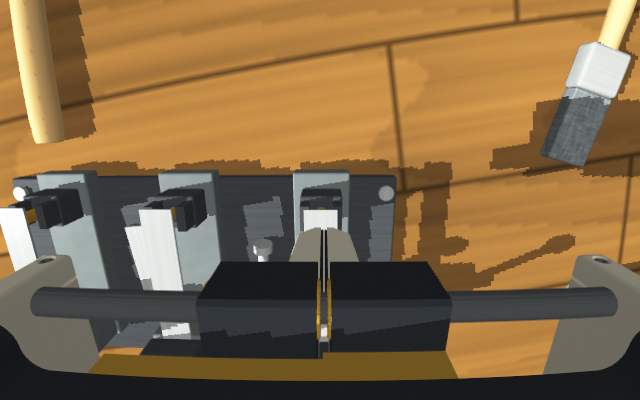

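>>> play_rows:
  targets: [-0.4,-0.2,2.8,0,-0.4,-0.2,2.8,0,-0.4,-0.2,2.8,0,-0.4,-0.2,2.8,0,-0.4,-0.2,2.8,0,-0.4,-0.2,2.8,0]

```text
t: 2.03
tool_pos: [0.5356, 0.1592, 0.1026]
orientation: [0.255, 3.129, 0.001]
force: [-0.1, -0.8, -0.2]
opening: 0.0007
gripper_force: 0.0
```

```bash
python3 go.py .5323 .1583 .076
```

```text
t 2.0333 pos [0.5356 0.1592 0.1026] F [-0.13 -0.81 -0.18] open 0.0007 toolyaw(rel rig y, world deg) 0.28 tilt [-0.0024  0.001  -1.    ]
delta tool cm [ 0.32 -0.15  2.66]
```

>>> play_rows:
  targets: [0.3,-0.1,1.2,0,0.3,-0.1,1.5,0,0.3,-0.1,1.8,0,0.3,-0.1,2.0,0,0.3,-0.1,2.0,0,0.3,-0.1,2.0,0,0.3,-0.1,2.0,0,0.3,-0.1,2.0,0]

```text
t: 2.7
tool_pos: [0.532, 0.1578, 0.0809]
orientation: [0.257, 3.131, 0.0]
force: [-1.1, 0.1, 1.1]
opening: 0.0006
gripper_force: 0.6
```

```bash
python3 go.py .5323 .1583 .076
```

```text
t 2.7 pos [0.532  0.1578 0.0809] F [-1.07  0.13  1.13] open 0.0006 toolyaw(rel rig y, world deg) 0.22 tilt [-4.e-04  1.e-04 -1.e+00]
delta tool cm [-0.02  0.06  0.49]
```

>>> play_rows:
  targets: [0,0,0.1,0,0,0,0.2,0,0,0,0.3,0,0,0,0.4,0,0,0,0.4,0,0,0,0.4,0,0,0,0.4,0]

```text
t: 3.28
tool_pos: [0.5321, 0.1578, 0.0769]
orientation: [0.257, 3.13, 0.0]
force: [0.8, -0.4, 2.2]
opening: 0.0005
gripper_force: 1.4
```

>>> play_rows:
  targets: [0,0,0.1,0,0,0,0.2,0,0,0,0.3,0,0,0,0.3,0,0,0,0.3,0,0,0,0.3,0]

```text
t: 3.78
tool_pos: [0.532, 0.1578, 0.0738]
orientation: [0.257, 3.13, 0.0]
force: [3.0, -0.1, 3.7]
opening: 0.0004
gripper_force: 2.0
```

>>> play_rows:
  targets: [0,0,0.1,0,0,0,0.1,0,0,0,0.1,0,0,0,0.1,0]

```text
t: 4.12
tool_pos: [0.5321, 0.1578, 0.073]
orientation: [0.257, 3.13, 0.0]
force: [2.6, -0.8, 5.4]
opening: 0.0005
gripper_force: 2.7
```

>>> play_rows:
  targets: [0,0,0.1,0,0,0,0.1,0,0,0,0.1,0,0,0,0.1,0]

```text
t: 4.45
tool_pos: [0.5322, 0.1579, 0.0725]
orientation: [0.257, 3.13, 0.0]
force: [1.1, -0.6, 8.5]
opening: 0.0004
gripper_force: 4.5
```

>>> play_rows:
  targets: [0,0,0.1,0,0,0,0.1,0,0,0,0.1,0,0,0,0.1,0]

```text
t: 4.78
tool_pos: [0.5323, 0.1579, 0.072]
orientation: [0.257, 3.13, 0.0]
force: [-0.2, -0.9, 14.4]
opening: 0.0003
gripper_force: 6.5
```

>>> play_rows:
  targets: [0,0,0.1,0,0,0,0.1,0,0,0,0.1,0,0,0,0.1,0]

```text
t: 5.12
tool_pos: [0.5324, 0.1579, 0.0715]
orientation: [0.257, 3.13, 0.0]
force: [-3.8, -2.5, 16.6]
opening: 0.0006
gripper_force: 8.6
```

>>> play_rows:
  targets: [0,0,-4,0,0,0,-4,0,0,-3,-4,0,0,-6,-4,0,0,-9,-4,0,0,-12,-4,0,0,-12,-4,0,0,-12,-4,0]

```text
t: 5.78
tool_pos: [0.511, 0.0385, 0.1088]
orientation: [-0.261, -3.128, -0.0]
force: [-0.5, -0.7, 0.0]
opening: 0.0008
gripper_force: 0.0
```

>>> play_rows:
  targets: [0,0,1.0,0,0,0,2.0,0,0,0,2.4,0,0,0,2.7,0,0,0,2.7,0,0,0,2.7,0,0,0,2.7,0,0,0,2.7,0]

```text
t: 6.45
tool_pos: [0.5125, 0.0395, 0.083]
orientation: [0.257, 3.13, -0.0]
force: [0.1, -0.3, -0.5]
opening: 0.0005
gripper_force: 0.1
```

```bash
python3 go.py .5123 .04 .076
```

```text
t 6.45 pos [0.5125 0.0395 0.083 ] F [ 0.06 -0.3  -0.54] open 0.0005 toolyaw(rel rig y, world deg) 0.25 tilt [-8.e-04  1.e-04 -1.e+00]
delta tool cm [0.03 0.04 0.7 ]
```

>>> play_rows:
  targets: [0,0,0.1,0,0,0,0.2,0,0,0,0.3,0,0,0,0.4,0,0,0,0.4,0,0,0,0.4,0,0,0,0.4,0]

```text
t: 7.03
tool_pos: [0.5126, 0.0394, 0.079]
orientation: [0.257, 3.13, 0.0]
force: [1.2, 0.4, 5.6]
opening: 0.0002
gripper_force: 2.3
```

>>> play_rows:
  targets: [0,0,0.1,0,0,0,0.2,0,0,0,0.3,0,0,0,0.3,0,0,0,0.3,0,0,0,0.3,0]

```text
t: 7.53
tool_pos: [0.5128, 0.0394, 0.0763]
orientation: [0.257, 3.13, 0.0]
force: [0.5, 0.9, 6.8]
opening: 0.0003
gripper_force: 3.6
```

>>> play_rows:
  targets: [0,0,0.1,0,0,0,0.2,0,0,0,0.2,0,0,0,0.2,0,0,0,0.2,0,0,0,0.2,0]

```text
t: 8.03
tool_pos: [0.5129, 0.0394, 0.0746]
orientation: [0.257, 3.129, 0.0]
force: [-0.7, -0.1, 8.4]
opening: 0.0003
gripper_force: 4.5
```

>>> play_rows:
  targets: [0,0,0.1,0,0,0,0.2,0,0,0,0.2,0,0,0,0.2,0,0,0,0.2,0]

```text
t: 8.45
tool_pos: [0.5131, 0.0394, 0.0733]
orientation: [0.257, 3.129, 0.0]
force: [-3.1, 0.1, 15.8]
opening: 0.0004
gripper_force: 7.9
```

>>> play_rows:
  targets: [0,0,0.1,0,0,0,0.1,0,0,0,0.1,0,0,0,0.1,0]

```text
t: 8.78
tool_pos: [0.5131, 0.0394, 0.0728]
orientation: [0.257, 3.129, 0.0]
force: [-5.7, 1.1, 19.1]
opening: 0.0006
gripper_force: 10.1
```

>>> play_rows:
  targets: [0,0,-4,0,0,0,-4,0,0,-3,-4,0,0,-6,-4,0,0,-9,-4,0,0,-12,-4,0,0,-12,-4,0,0,-12,-4,0]

```text
t: 9.45
tool_pos: [0.4918, -0.0802, 0.1101]
orientation: [-0.262, -3.13, -0.0]
force: [0.2, 0.2, 0.4]
opening: 0.0005
gripper_force: 0.0
```

>>> play_rows:
  targets: [0,0,1.0,0,0,0,2.0,0,0,0,2.4,0,0,0,2.8,0,0,0,2.8,0,0,0,2.8,0,0,0,2.8,0,0,0,2.8,0]

```text
t: 10.12
tool_pos: [0.4929, -0.0789, 0.083]
orientation: [0.257, 3.13, -0.0]
force: [0.1, 0.1, 0.7]
opening: 0.0003
gripper_force: 0.0
```

```bash
python3 go.py .4922 -.0784 .076
```

```text
t 10.1167 pos [ 0.4929 -0.0789  0.083 ] F [0.1  0.09 0.68] open 0.0003 toolyaw(rel rig y, world deg) 0.25 tilt [-7.e-04 -1.e-04 -1.e+00]
delta tool cm [0.08 0.04 0.7 ]
```

>>> play_rows:
  targets: [0,0,0.1,0,0,0,0.2,0,0,0,0.3,0,0,0,0.4,0,0,0,0.4,0,0,0,0.4,0,0,0,0.4,0]

```text
t: 10.7
tool_pos: [0.493, -0.0791, 0.079]
orientation: [0.257, 3.13, -0.0]
force: [2.0, -0.9, 2.8]
opening: 0.0002
gripper_force: 1.5
```

>>> play_rows:
  targets: [0,0,0.1,0,0,0,0.2,0,0,0,0.3,0,0,0,0.3,0,0,0,0.3,0,0,0,0.3,0]

```text
t: 11.2
tool_pos: [0.493, -0.0791, 0.0761]
orientation: [0.257, 3.13, -0.0]
force: [1.6, -0.4, 6.6]
opening: 0.0005
gripper_force: 2.8
```

>>> play_rows:
  targets: [0,0,0.1,0,0,0,0.2,0,0,0,0.2,0,0,0,0.2,0,0,0,0.2,0,0,0,0.2,0]

```text
t: 11.7
tool_pos: [0.4932, -0.0791, 0.0743]
orientation: [0.257, 3.13, -0.0]
force: [0.7, 0.3, 6.6]
opening: 0.0005
gripper_force: 3.6
```

>>> play_rows:
  targets: [0,0,0.1,0,0,0,0.2,0,0,0,0.2,0,0,0,0.2,0,0,0,0.2,0]

```text
t: 12.12
tool_pos: [0.4933, -0.0792, 0.0725]
orientation: [0.257, 3.13, -0.001]
force: [-0.9, 0.1, 8.9]
opening: 0.0005
gripper_force: 4.3
```

>>> play_rows:
  targets: [0,0,0.1,0,0,0,0.1,0,0,0,0.1,0,0,0,0.1,0]

```text
t: 12.45
tool_pos: [0.4934, -0.0792, 0.0718]
orientation: [0.257, 3.129, -0.0]
force: [-0.4, 0.1, 10.6]
opening: 0.0005
gripper_force: 5.4
```

>>> play_rows:
  targets: [0,0,0.1,0,0,0,0.1,0,0,0,0.1,0,0,0,0.1,0]

```text
t: 12.78
tool_pos: [0.4935, -0.0792, 0.0712]
orientation: [0.257, 3.129, -0.001]
force: [-4.0, 0.9, 14.7]
opening: 0.0003
gripper_force: 7.5
```

>>> play_rows:
  targets: [0,0,0.1,0,0,0,0.1,0,0,0,0.1,0,0,0,0.1,0]

```text
t: 13.12
tool_pos: [0.4936, -0.0792, 0.0707]
orientation: [0.257, 3.129, -0.001]
force: [-4.9, 1.3, 19.0]
opening: 0.0003
gripper_force: 9.8
```

>>> play_rows:
  targets: [0,0,-4,0,0,0,-8,0,0,0,-12,0,0,0,-16,0,0,3.5,-16,0,0,7,-16,0,0,10.5,-16,0,0,14,-16,0]

```text
t: 13.78
tool_pos: [0.515, 0.0604, 0.2282]
orientation: [-0.259, -3.13, 0.0]
force: [0.5, -0.1, -0.1]
opening: 0.0005
gripper_force: 0.0
```

>>> play_rows:
  targets: [0,3,0,0,0,6,0,0,0,9,0,0,-2,10,0,0,-4,10,0,0,-6,10,0,0,-6.5,10,0,0,-6.5,10,0,0]

```text
t: 14.45
tool_pos: [0.5959, 0.1468, 0.2272]
orientation: [-0.258, -3.129, 0.001]
force: [0.8, -0.2, 0.2]
opening: 0.0004
gripper_force: 0.0
```

```bash
python3 - <<'E'
from h import *
a=shot("scene","s2");b=shot("side","d2")
im=np.vstack([cv2.resize(a["image"][130:290,200:440],None,fx=2.,fy=1.8),cv2.resize(b["image"][100:330,200:440],None,fx=2.,fy=1.3)])
im=np.hstack([cv2.resize(a["image"][130:330,220:420],(400,400)),cv2.resize(b["image"][110:310,220:420],(400,400))])
cv2.imwrite("pics/m2.png",im[:,:,::-1])
E
python3 go.py .6012 .1466 .168
```

```text
t 14.55 pos [0.595  0.1471 0.2278] F [-0.55  0.15 -0.36] open 0.0003 toolyaw(rel rig y, world deg) 0.21 tilt [ 1.9e-03 -5.0e-04 -1.0e+00]
delta tool cm [-0.64  0.06  5.98]
```

View pics/m2.png

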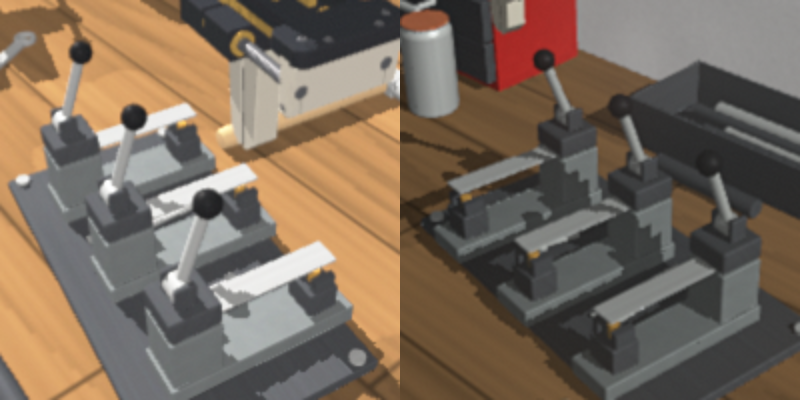

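>>> play_rows:
  targets: [0,0,3,0,0,0,5,0,0,0,6,0,0,0,6,0,-0.5,0,6,0,-0.5,0,6,0,-0.5,0,6,0]

```text
t: 15.13
tool_pos: [0.602, 0.1465, 0.1707]
orientation: [0.257, 3.128, 0.001]
force: [0.8, -0.4, -0.3]
opening: 0.0008
gripper_force: 0.0
```

>>> play_rows:
  targets: [-0.5,0,0,0,-1,0,0,0,-1.5,0,0,0,-2,0,0,0,-2.5,0,0,0,-3,0,0,0,-3,0,0,0]

```text
t: 15.72
tool_pos: [0.6313, 0.1412, 0.1684]
orientation: [0.258, 3.131, -0.0]
force: [0.4, -0.1, -0.1]
opening: 0.0005
gripper_force: 0.0
```

```bash
python3 go.py .6697 .1349 .168
```

```text
t 15.7167 pos [0.6313 0.1412 0.1684] F [ 0.4  -0.1  -0.07] open 0.0005 toolyaw(rel rig y, world deg) 0.21 tilt [-3.e-04 -1.e-04 -1.e+00]
delta tool cm [-3.89  0.01  0.04]
```

>>> play_rows:
  targets: [-0.6,0,0,0,-1.2,0,0,0,-1.8,0,0,0,-2.3,0,0,0,-2.7,0,0,0,-3.1,0,0,0,-3.4,0,0,0,-3.4,0,0,0]

```text
t: 16.38
tool_pos: [0.6642, 0.1357, 0.1682]
orientation: [-0.257, -3.131, 0.0]
force: [0.1, -0.2, -0.2]
opening: 0.0008
gripper_force: 0.5
```

```bash
python3 - <<'E'
from h import *
a=shot("scene","s3");b=shot("side","d3")
im=np.hstack([cv2.resize(a["image"][130:330,220:420],(400,400)),cv2.resize(b["image"][110:310,220:420],(400,400))])
cv2.imwrite("pics/m3.png",im[:,:,::-1])
E
python3 go.py .6697 .1349 .168
```

```text
t 16.4833 pos [0.6642 0.1358 0.1687] F [-1.32 -0.23 -0.53] open 0.0006 toolyaw(rel rig y, world deg) 0.23 tilt [-4.e-04 -1.e-04 -1.e+00]
delta tool cm [-0.56 -0.    0.07]
```

View pics/m3.png

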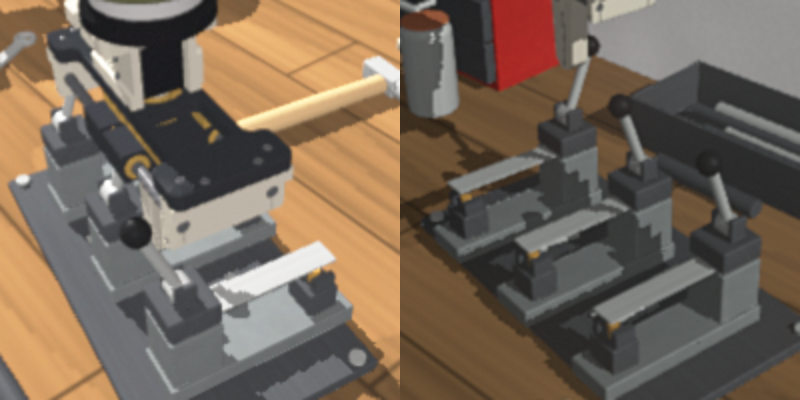

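>>> play_rows:
  targets: [-0.2,0,0,0,-0.4,0,0,0,-0.5,0,0,0,-0.5,0,0,0,-0.5,0,0,0]

```text
t: 16.9
tool_pos: [0.6663, 0.1356, 0.1685]
orientation: [-0.256, -3.126, 0.001]
force: [-14.9, 0.8, 6.5]
opening: 0.0004
gripper_force: 7.4
```

>>> play_rows:
  targets: [-0.1,0,0,0,-0.1,0,0,0,-0.2,0,0,0,-0.2,0,0,0]

```text
t: 17.23
tool_pos: [0.6666, 0.1355, 0.1684]
orientation: [-0.255, -3.122, 0.001]
force: [-23.7, 1.9, 10.6]
opening: 0.0005
gripper_force: 11.9
```

At its end stop (force rising with no travel). Retreat.

>>> play_rows:
  targets: [1,0,0,0,2,0,0,0,3,0,-1,0,3,0,-4,0,3,0,-7,0,5,0,-8,0,8,0,-8,0,10,0,-8,0]

```text
t: 17.9
tool_pos: [0.5721, 0.1516, 0.2508]
orientation: [0.257, 3.127, 0.002]
force: [0.0, 1.2, -0.5]
opening: 0.0006
gripper_force: 0.0
```

>>> play_rows:
  targets: [3,0,0,0,6,0,0,0,9,0,0,0,9,0,0,0,9,0,0,0,9,0,0,0,9,0,0,0]

```text
t: 18.48
tool_pos: [0.4845, 0.1657, 0.2492]
orientation: [0.258, 3.13, 0.0]
force: [0.4, 0.1, -0.3]
opening: 0.0006
gripper_force: 0.0
```

```bash
python3 - <<'E'
from h import *
a=shot("scene","s4");b=shot("side","d4")
im=np.hstack([cv2.resize(a["image"][130:330,220:420],(400,400)),cv2.resize(b["image"][110:310,220:420],(400,400))])
cv2.imwrite("pics/m4.png",im[:,:,::-1])
E
python3 go.py
```

```text
t 18.5833 pos [0.4843 0.1656 0.2487] F [0.83 0.19 0.37] open 0.0006 toolyaw(rel rig y, world deg) 0.2 tilt [-3.e-04  0.e+00 -1.e+00]
```

View pics/m4.png

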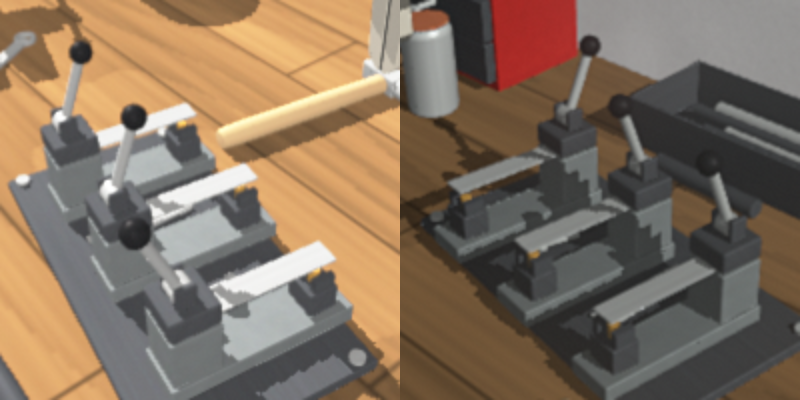

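Lever 1 is thrown back (ball at 135,233 in the left half), levers 2 and 3 are still forward, and all the leaves are level.

```bash
python3 -c "
from plant import workorder;print(workorder.close_job())"
```

```text
the job is handed in; nothing more can be done
None
```

I pressed all three leaves onto their stops (peak reading about 19 N); place 1 was the soft one at about 0.4 N/mm, against roughly 0.85 for the others, so I threw only its lever fully back and handed the job in, but no verdict was returned.

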